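# Shift the coil winder's feed lever to the blue slot

## Task

Change the feed of the coil winder: with the outside of the fingers, without pinching the knob, gently push the black-knobbed lever along its H-shaped gate (to the crossing channel, across, then up or down the other leg) until it is fully home in the slot whose end is marked by the blue dot. Leave the lever there and touch nothing; everything else on the bench and on the machine stays where it is.

Things in the scene. Friction and masses are not known exactly. Their poses are not given: they have to be found in the camera images.
- winder: coil winder's green casing, fixed, 240 mm (its x) x 320 mm (its y), top 112 mm above the bench. Origin: centre of its underside; x points to the machine's rear (away from the robot), y to its left, z up; turned by up to 0.3 rad. A copper bobbin on a fixed spindle sticks out 75 mm from the right end, below the casing's top. On top lies a steel plate with the H-gate
- gate_centre (a point): centre of the H, on the 160 x 130 mm steel gate plate's upper face, 124 mm above the bench. The H-shaped opening: two legs along the winder's x at y = +18 and -18 mm, each 16 mm wide, from x = -30 to +30 mm, joined by one crossing channel 20 mm wide along y at x = 0, with rounded corners. The four leg ends are the slots
- knob (a point): centre of the lever's black ball knob, 32 mm wide, about 180 mm above the bench with the lever upright. A 10 mm steel stem runs below it through the gate. It tilts about a pivot 160 mm below the ball's centre, under the gate's centre. Friction holds it where it is left; 2 to 3 N at the knob move it and the gate's walls stop the stem. It starts somewhere along the left leg (+y)
- shift (a joint): lever tilt along the legs, rad: 0 in line with the crossing channel, positive leans to the winder's +x, negative to -x (towards the robot). The leg's ends stop it at about +0.25 and -0.25 (knob about 40 mm from the centre). In the crossing channel it has play of about +/-0.05
- select (a joint): lever tilt across the gate, rad: positive leans to the winder's +y (left leg, about +0.18), negative to -y (right leg, about -0.18); play in a leg about +/-0.03 (knob about 29 mm from the centre)
- blue_spot (a point): centre of the flat blue dot, 18 mm wide, on the gate plate beyond the end of the right leg (winder -y), about 65 mm from the gate's centre: either at the rear end (+x) or at the front end (-x). A red dot marks the right leg's other end; yellow and white dots mark the left leg's ends
- bobbin_a: loose wire bobbin, white flanges 38 mm wide, copper winding, 26 mm tall, standing on the casing's left end (winder +y); leave it alone. Origin at the centre of its underside
- bobbin_b: loose wire bobbin, white flanges 38 mm wide, red winding, 26 mm tall, standing on the casing's right end (winder -y); leave it alone. Origin at the centre of its underside
- water_bottle: clear water bottle with a blue cap, 64 mm wide, 210 mm tall, standing on the bench; leave it alone
- bowl: yellow-green bowl, 120 mm wide, 50 mm tall, on the bench; leave it alone
- yellow_box: yellow box 60 x 100 x 70 mm on the bench; leave it alone
- screwdriver: blue-handled screwdriver, 220 mm long, lying on the bench; leave it alone
- screw_dish: small white dish, 70 mm wide, 30 mm tall, on the bench; leave it alone

How it is judged:
By the outcome, as a careful person would: the job done as asked, in the order asked, and still so for the second after the job is handed in, with the robot touching nothing.
It also fails if it takes over 64 s, if anything falls off the work surface, if the arm or the gripper's body presses on something with over 40 N, if the wrist force passes 120 N, or if a joint passes its speed limit or range.

## Robot

A 6-joint arm with a two-finger parallel gripper is mounted at the origin on the work surface. World frame = base frame: x ahead of the robot, y to its left, z up, the work surface at z = 0. Lengths are in m, angles in rad, forces in N, time in s.
With the tool pointing down it reaches from about 0.425 to 0.95 m from the base axis. Payload 14.7 kg.
Tool frame: the origin (TCP) lies where the fingers leave the gripper's body, on its centre line; the fingertips stand nose_length ahead of it and the grasp point (between the pads) lies 54 mm ahead of it (nose_length is the distance from the TCP to the fingertips, in m); z points along the fingers, y is the line along which they close (so a half turn about z gives the same grasp; the last joint's range is limited). The gripper opens to 85 mm and grips with 20 to 120 N. Pads are 22 mm wide; open, the fingers measure 114 mm over their backs; the gripper's body (76 mm by 85 mm) begins 54 mm behind the grasp point. The pads swing forward as they close: fully open they stand 13 mm farther back than shut.
Start: joints at [1.099, 0.48, 1.596, -0, 1.065, -0.047], TCP at [0.268, 0.592, 0.304] pointing down, gripper open.
Joint ranges: [-2.75, 2.75], [-0.82, 2.05], [0.23, 2.67], [-1.56, 4.7], [0.09, 2.69], [-2.92, 2.92]. Speed limits (rad/s): [1.89, 1.89, 2.39, 3.01, 3.01, 3.01].

## Interface

Orientations are given as a unit quaternion [x, y, z, w].
In Python, from rig import state, read_camera, close_job, nose_length gives the robot as it stands.
- The arm moves only by the tool carry_out, never from a script. Its argument "commands" is a list that holds one entry, the list of rows, each a list of 7 numbers: the shift along the tool's x, y, z in m, then the turn, a rotation vector about the tool's x, y, z in rad, then the gripper command: -1 is shut, 1 is fully open, values between are in proportion. A call has 1 to 8 rows; each row shifts and turns the commanded pose from where the row before left it, along the tool's axes as they then stand; what a row does not reach is not made up. A row lasts 1/10 s, in which the tool goes at most 50 mm and 8.59 degrees, less where a joint would pass 70% of its speed; a pose out of reach is approached as far as the arm can. A call is refused whole if a number of a shift passes 0.05 or a number of a turn 0.15, either way. A call with a gripper value outside its range is refused whole. The fingers move at their own pace and stop on an object; "newtons" is the grip in N (left out, the last holds). Time passes only in rows, so rows that do not move let the fingers close. It gives the time, the measured TCP pose, the force, the opening and the grip force at its end, in the units of the state.
- state(): the state, without advancing time (a new reading comes with each control period).
- read_camera(name): name is "side" or "top"; returns a dict with "image" (480x640x3 uint8, red, green, blue), "intrinsics" (3x3 intrinsics, pixels), "dist_coeffs" ([k1, k2, p1, p2, k3] as OpenCV has them; the pictures are not rectified), "cam_to_world" (4x4, takes a point from camera to world coordinates). Camera axes: x right, y down, z forward; pixel columns grow to the right and rows downward; lengths in m; the calibration is good to about 2 mm. A picture is of the moment at which its call begins. There is no depth.
- close_job(): hands the job in; it is judged then, once.
The state is a dict: "clock": time; "joint_positions": joint angles; "joint_vel": joint speeds; "joint_efforts": joint torques, N m; "tcp_pos": TCP position; "tool_rot": TCP orientation; "wrist_force": force on the tool from outside, world axes, zero at the start; "ft_torque": the same for the moment, N m; "gripper_width": finger opening in m; "grip_force": force on a finger pad.
Only numpy, scipy, OpenCV 4.12 (cv2) and the standard library are available. Lean on these libraries where they do the work, as an engineer would, in place of code of your own. Each camera call takes 0.05 s, during which the arm holds its last target. There are 200 camera calls.

## Working session

There is one attempt and no reset: what is moved stays moved. The work goes in short steps, Python scripts to look and compute and a tool call to move; the robot and the scene stay as the last step left them, time stands still between calls to the robot, and variables do not carry over. Pictures are saved under pics/ and viewed, at most 10 in all, crops included, and the job is handed in when it is done.

Besides the shell and the picture viewer there is one more tool, called after ">>>" by a JSON object that holds its "fn" and its "kwargs", one argument or row to a line. carry_out: Moves the arm, as the interface text tells. Its arguments: {"type":"object","properties":{"commands":{"type":"array"},"newtons":{"type":"number"}},"required":["commands"]}

```bash
mkdir -p pics; ls; python3 - <<'E'
from rig import *
import cv2
s=state(); print(s); print(nose_length if not callable(nose_length) else nose_length())
for n in ("top","side"):
    r=read_camera(n); cv2.imwrite(f"pics/{n}0.png",r["image"][:,:,::-1]); print(n,r["intrinsics"],r["dist_coeffs"],r["cam_to_world"])
E
```

```text
pics
{'clock': 0.0, 'joint_positions': array([ 1.09940135e+00,  4.80842122e-01,  1.59683497e+00,  1.51124628e-05,
        1.06509758e+00, -4.66074411e-02]), 'joint_vel': array([-0.0004849 , -0.00103102,  0.00197835, -0.00031107, -0.00074077,
        0.00193744]), 'joint_efforts': array([-3.06518952e-03, -9.50662923e+01, -4.30183375e+01, -6.98455315e-04,
        1.25955889e-02, -1.96455903e-05]), 'tcp_pos': array([0.26772616, 0.59196924, 0.30328016]), 'tool_rot': array([ 2.10804027e-01,  9.77528165e-01, -5.69605570e-04, -1.57754654e-04]), 'wrist_force': array([-0.34716264, -0.60459647, -0.34288129]), 'ft_torque': array([ 0.02682269, -0.01541015,  0.07720153]), 'grip_force': 0.0, 'gripper_width': 0.08551515988330399}
0.0726
top [[467.63675016   0.         323.3090359 ]
 [  0.         467.63675016 238.60713929]
 [  0.           0.           1.        ]] [-0.05595035  0.          0.          0.          0.        ] [[ 0.02801736 -0.99305927  0.11422919  0.36545899]
 [-0.99956951 -0.02882819 -0.0054522   0.05344207]
 [ 0.00870738 -0.11402726 -0.99343946  1.15010599]
 [ 0.          0.          0.          1.        ]]
side [[528.94429631   0.         324.18743706]
 [  0.         528.94429631 236.19089324]
 [  0.           0.           1.        ]] [-0.03594713  0.          0.          0.          0.        ] [[ 0.70069956 -0.44640974  0.55654153 -0.22663927]
 [-0.71329991 -0.45467246  0.53336309 -0.67575954]
 [ 0.01494563 -0.77070831 -0.63701282  0.9625192 ]
 [ 0.          0.          0.          1.        ]]
```

View pics/top0.png

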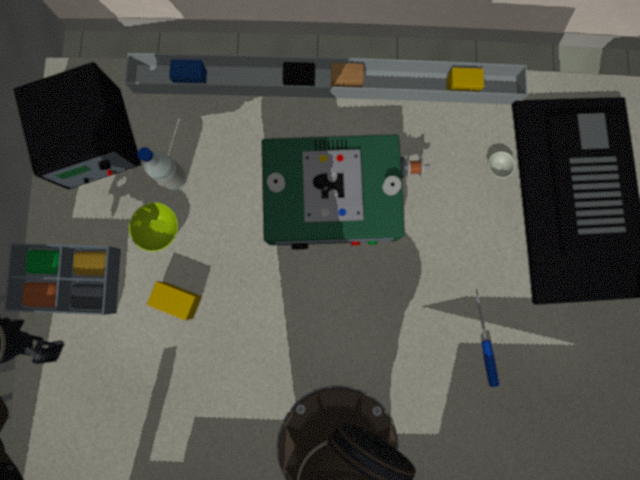

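View pics/side0.png

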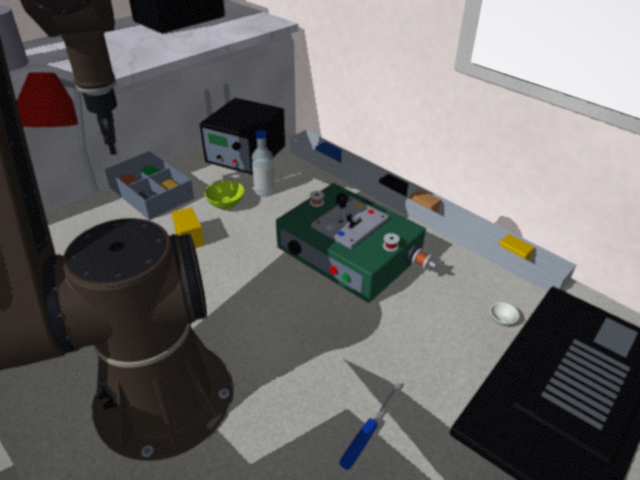

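The blue dot is at top-view (342,212), the front end of the right leg, and the red dot is at (340,158). The knob is near (320,182). I'll enlarge both views.

```bash
cat > h.py <<'E'
from rig import *
import cv2, numpy as np
def ray(r,uv):
    p=cv2.undistortPoints(np.array([[uv]],float),r["intrinsics"],np.array(r["dist_coeffs"]))[0,0]
    T=r["cam_to_world"]; return T[:3,3],T[:3,:3]@np.array([p[0],p[1],1])
def atz(r,uv,z):
    o,d=ray(r,uv); return o+d*(z-o[2])/d[2]
def proj(r,P):
    T=np.linalg.inv(r["cam_to_world"]); 
    return cv2.projectPoints(np.atleast_2d(np.array(P,float)),cv2.Rodrigues(T[:3,:3])[0],T[:3,3],r["intrinsics"],np.array(r["dist_coeffs"]))[0][:,0]
def tri(r1,a,r2,b):
    o1,d1=ray(r1,a);o2,d2=ray(r2,b)
    s=np.linalg.lstsq(np.c_[d1,-d2],o2-o1,rcond=None)[0]
    p,q=o1+s[0]*d1,o2+s[1]*d2; return (p+q)/2,np.linalg.norm(p-q)
E
python3 - <<'E'
import cv2,numpy as np
a=cv2.imread("pics/top0.png")[130:250,255:435]; b=cv2.imread("pics/side0.png")[175:305,270:440]
a=cv2.resize(a,(720,480),interpolation=cv2.INTER_CUBIC);b=cv2.resize(b,(680,520),interpolation=cv2.INTER_CUBIC)
cv2.imwrite("pics/topc.png",a);cv2.imwrite("pics/sidec.png",b)
E
```

```text
(no output)
```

View pics/topc.png

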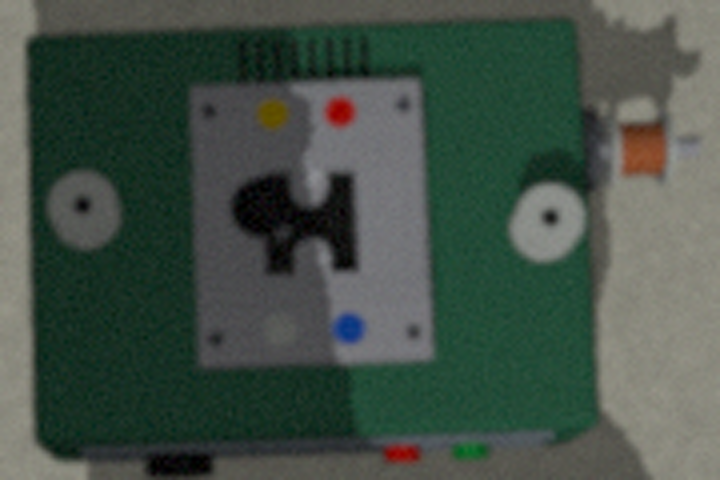

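View pics/sidec.png

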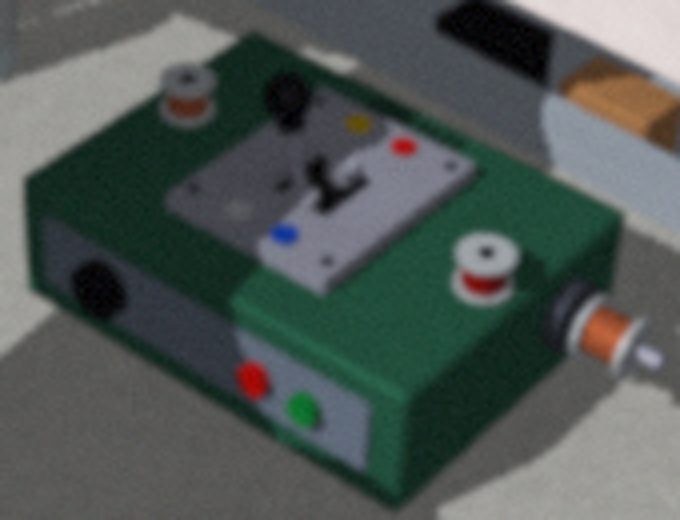

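In the top crop, the dots are yellow (273,114), red (340,112), white (280,328) and blue (349,328), and the knob is at (262,206). In the side crop, the knob is at (289,97), and the red and blue dots are at (404,147) and (286,235).

```bash
cat >> h.py <<'E'
def full(x0,y0,u,v,k=4): return (x0+(u+.5)/k-.5, y0+(v+.5)/k-.5)
E
python3 - <<'E'
from h import *
np.set_printoptions(precision=4,suppress=True)
t=read_camera("top");s=read_camera("side")
T=lambda u,v:full(255,130,u,v); S=lambda u,v:full(270,175,u,v)
P={n:atz(t,T(*c),.124) for n,c in dict(y=(273,114),r=(340,112),w=(280,328),b=(349,328)).items()}
for n in P: print(n,P[n])
for n,c in dict(r=(404,147),b=(286,235),y=(359,125),w=(238,210)).items(): print('side',n,atz(s,S(*c),.124))
g=sum(P.values())/4; d=P['y']+P['r']-P['w']-P['b']; yaw=np.arctan2(d[1],d[0]); 
e=P['y']+P['w']-P['r']-P['b'];print(g,yaw,np.arctan2(-e[0],e[1]),np.linalg.norm(d)/2,np.linalg.norm(e)/2)
k,err=tri(t,T(262,206),s,S(289,97)); print('knob',k,err)
c,si=np.cos(yaw),np.sin(yaw); v=k-g; print('local',c*v[0]+si*v[1],-si*v[0]+c*v[1])
for n,uv in dict(ba=(84,209),bb=(547,221)).items():
  p=atz(t,T(*uv),.138)-g; print(n,c*p[0]+si*p[1],-si*p[0]+c*p[1])
E
```

```text
y [0.6662 0.0539 0.124 ]
r [0.6685 0.0161 0.124 ]
w [0.5439 0.0466 0.124 ]
b [0.545  0.0082 0.124 ]
side r [0.6671 0.0124 0.124 ]
side b [0.5442 0.0043 0.124 ]
side y [0.6642 0.0496 0.124 ]
side w [0.5407 0.0429 0.124 ]
[0.6059 0.0312 0.124 ] 0.06200980323231958 0.04555198103214688 0.1231163409958287 0.0381098978630695
knob [0.6012 0.058  0.174 ] 0.000890280745155876
local -0.0030422737917842344 0.02707363616089803
ba 0.0068257631845170625 0.1253980763467071
bb -0.008057180907009067 -0.13041958155805974
```

>>> {"fn": "carry_out", "kwargs": {
  "commands": [
    [[0,0,0,0,0,-0.12,-1],[0,0,0,0,0,-0.12,-1],[0,0,0,0,0,-0.12,-1],[0,0,0,0,0,-0.12,-1],[0,0,0,0,0,0,-1]]
  ],
  "newtons": 30
}}

```text
clock: 0.7
tcp_pos: [0.2678, 0.5922, 0.3037]
tool_rot: [-0.029, 1.0, -0.0, -0.0]
wrist_force: [-0.7, -0.6, 0.3]
gripper_width: 0.0123
grip_force: 0.0
```

```bash
cat >> h.py <<'E'
from scipy.spatial.transform import Rotation as Ro
G=np.array([.605,.0293,0]); YAW=.055; W=Ro.from_euler('z',YAW).as_matrix()
def rep(lx=None,ly=None,z=None):
    s=state(); R=Ro.from_quat(s["tool_rot"]).as_matrix(); p=s["tcp_pos"]
    print('t',s["clock"],'local',(W.T@(p-G)).round(4),'ty yaw',np.arctan2(-R[0,1],R[1,1]).round(3),'down',R[:,2].round(3),'F',(W.T@s["wrist_force"]).round(2),'w',round(s["gripper_width"],4),'j',s["joint_positions"].round(2))
    if lx is not None: print('tool delta',(R.T@(G+W@np.array([lx,ly,z])-p)).round(4))
E
python3 -c "
from h import *
rep(0,.075,.304)"
```

```text
t 0.7 local [-0.3057  0.5805  0.3037] ty yaw 0.058 down [-0. -0. -1.] F [-0.71 -0.58  0.27] w 0.0123 j [ 1.1   0.48  1.6   0.    1.07 -0.53]
tool delta [-3.045e-01 -5.063e-01 -2.000e-04]
```

>>> {"fn": "carry_out", "kwargs": {
  "commands": [
    [[-0.023,-0.039,0,0,0,0,-1],[-0.023,-0.039,0,0,0,0,-1],[-0.023,-0.039,0,0,0,0,-1],[-0.023,-0.039,0,0,0,0,-1],[-0.023,-0.039,0,0,0,0,-1],[-0.023,-0.039,0,0,0,0,-1],[-0.023,-0.039,0,0,0,0,-1],[-0.023,-0.039,0,0,0,0,-1]]
  ]
}}

```text
clock: 1.5
tcp_pos: [0.4695, 0.2892, 0.304]
tool_rot: [-0.026, 1.0, 0.0, 0.0]
wrist_force: [0.2, 0.4, -0.0]
gripper_width: 0.0003
grip_force: 0.0
```

>>> {"fn": "carry_out", "kwargs": {
  "commands": [
    [[-0.023,-0.039,0,0,0,0,-1],[-0.023,-0.039,0,0,0,0,-1],[-0.023,-0.039,0,0,0,0,-1],[-0.023,-0.039,0,0,0,0,-1],[-0.023,-0.035,0,0,0,0,-1],[0,0,0,0,0,0,-1],[0,0,0,0,0,0,-1]]
  ]
}}

```text
clock: 2.2
tcp_pos: [0.5944, 0.1056, 0.3036]
tool_rot: [-0.025, 1.0, 0.0, -0.0]
wrist_force: [-0.8, 0.0, -0.5]
gripper_width: 0.0003
grip_force: 0.0
```

```bash
python3 -c "
from h import *
rep(0,.075,.2226)"
```

```text
t 2.2 local [-0.0064  0.0767  0.3036] ty yaw 0.05 down [-0.001  0.    -1.   ] F [-0.84  0.09 -0.48] w 0.0003 j [ 0.13  0.42  1.71  0.    1.02 -1.5 ]
tool delta [-0.0065 -0.0017  0.081 ]
```

>>> {"fn": "carry_out", "kwargs": {
  "commands": [
    [[-0.004,0,0.03,0,0,0,-1],[0,0,0.03,0,0,0,-1],[0,0,0.02,0,0,0,-1],[0,0,0,0,0,0,-1],[0,0,0,0,0,0,-1]]
  ]
}}

```text
clock: 2.7
tcp_pos: [0.5978, 0.1076, 0.2243]
tool_rot: [-0.028, 1.0, 0.0, -0.0]
wrist_force: [0.7, 0.2, 0.6]
gripper_width: -0.0005
grip_force: 0.0
```

```bash
python3 - <<'E'
from h import *
rep()
a=read_camera("top")["image"][130:250,255:435,::-1];b=read_camera("side")["image"][150:270,270:420,::-1]
cv2.imwrite("pics/c1.png",np.hstack([cv2.resize(a,(480,320),interpolation=3),cv2.resize(b,(320,256),interpolation=3).copy() if 0 else cv2.resize(b,(320,320),interpolation=3)]))
E
```

```text
t 2.7 local [-0.0029  0.0785  0.2243] ty yaw 0.055 down [-0.  0. -1.] F [0.67 0.13 0.56] w -0.0005 j [ 0.13  0.51  1.77  0.    0.86 -1.5 ]
```

View pics/c1.png

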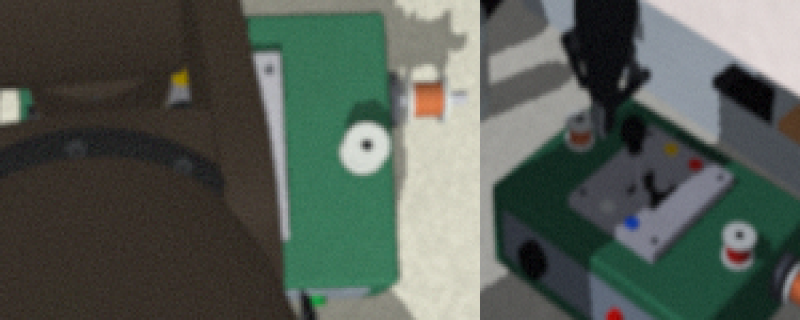

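The arm hides the top view. In the side half, the fingers are just left of the knob, at (597,115) against (632,135), and clear of bobbin_a. Next I push toward −y.

>>> {"fn": "carry_out", "kwargs": {
  "commands": [
    [[0,-0.008,0,0,0,0,-1],[0,-0.006,0,0,0,0,-1],[0,-0.005,0,0,0,0,-1],[0,-0.005,0,0,0,0,-1],[0,-0.005,0,0,0,0,-1],[0,-0.005,0,0,0,0,-1]]
  ]
}}

```text
clock: 3.4
tcp_pos: [0.6001, 0.0723, 0.224]
tool_rot: [-0.028, 1.0, 0.0, 0.0]
wrist_force: [0.5, 2.4, 2.9]
gripper_width: 0.0005
grip_force: 1.9
```

>>> {"fn": "carry_out", "kwargs": {
  "commands": [
    [[0,-0.005,0,0,0,0,-1],[0,-0.005,0,0,0,0,-1],[0,-0.005,0,0,0,0,-1]]
  ]
}}

```text
clock: 3.7
tcp_pos: [0.6012, 0.0574, 0.2243]
tool_rot: [-0.028, 1.0, 0.0, 0.0]
wrist_force: [-0.9, 2.2, 6.3]
gripper_width: -0.0
grip_force: 3.1
```

```bash
python3 - <<'E'
from h import *
rep()
b=read_camera("side")["image"][150:270,270:430,::-1]
cv2.imwrite("pics/c2.png",cv2.resize(b,(640,480),interpolation=3))
E
```

```text
t 3.7 local [-0.0023  0.0282  0.2243] ty yaw 0.055 down [ 0.001  0.    -1.   ] F [-0.75  2.21  6.27] w -0.0 j [ 0.04  0.5   1.78 -0.    0.85 -1.58]
```

View pics/c2.png

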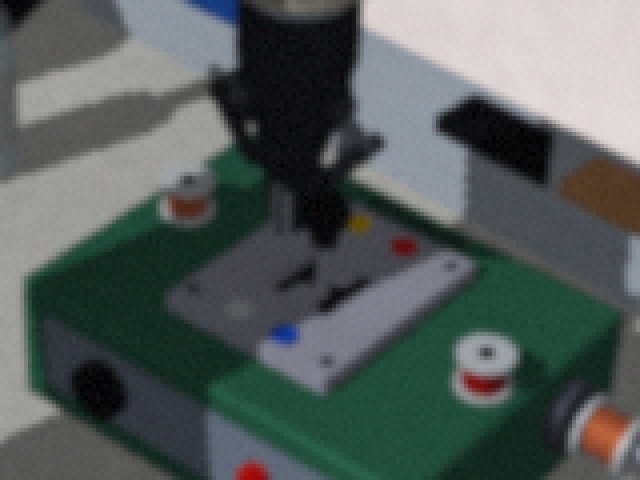

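The knob, near (325,215), is moving with the finger and is about upright. The wrist sees about 6 N of upward force, so the gripper's linkage is probably riding on the ball. I'll back off a little, rise, and continue.

>>> {"fn": "carry_out", "kwargs": {
  "commands": [
    [[0,0.006,0,0,0,0,-1],[0,0,-0.01,0,0,0,-1],[0,0,0,0,0,0,-1]]
  ]
}}

```text
clock: 4.05
tcp_pos: [0.601, 0.0639, 0.2351]
tool_rot: [-0.028, 1.0, -0.0, 0.001]
wrist_force: [0.4, 0.1, 0.3]
gripper_width: -0.0003
grip_force: 0.0
```

>>> {"fn": "carry_out", "kwargs": {
  "commands": [
    [[0,-0.005,0,0,0,0,-1],[0,-0.005,0,0,0,0,-1],[0,-0.005,0,0,0,0,-1],[0,-0.005,0,0,0,0,-1]]
  ]
}}

```text
clock: 4.45
tcp_pos: [0.6017, 0.0433, 0.2339]
tool_rot: [-0.028, 1.0, 0.0, 0.0]
wrist_force: [0.4, 2.3, 1.2]
gripper_width: 0.0001
grip_force: 1.0
```

```bash
python3 - <<'E'
from h import *
rep()
b=read_camera("side")["image"][150:270,270:430,::-1]
cv2.imwrite("pics/c3.png",cv2.resize(b,(640,480),interpolation=3))
E
```

```text
t 4.45 local [-0.0026  0.0142  0.2339] ty yaw 0.055 down [ 0.  0. -1.] F [0.54 2.27 1.19] w 0.0001 j [ 0.02  0.49  1.78  0.    0.87 -1.6 ]
```

View pics/c3.png

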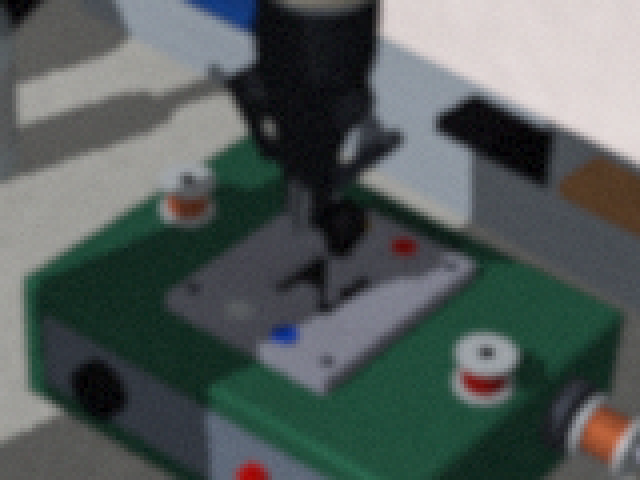

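The force is now clean at 2.3 N. The knob is at (345,227), with the stem in the crossing at (325,300).

>>> {"fn": "carry_out", "kwargs": {
  "commands": [
    [[0,-0.004,0,0,0,0,-1],[0,-0.004,0,0,0,0,-1],[0,-0.003,0,0,0,0,-1],[0,0,0,0,0,0,-1]]
  ]
}}

```text
clock: 4.9
tcp_pos: [0.6022, 0.0324, 0.2338]
tool_rot: [-0.027, 1.0, -0.0, -0.0]
wrist_force: [0.4, 0.3, 0.5]
gripper_width: -0.0002
grip_force: 0.0
```

```bash
python3 - <<'E'
from h import *
rep()
r=read_camera("side")
for ly in(-.02,-.029): print(ly,(4*(proj(r,G+W@np.array([-.002,ly,.1775]))[0]-[270,150])).round())
b=r["image"][150:270,270:430,::-1]
cv2.imwrite("pics/c4.png",cv2.resize(b,(640,480),interpolation=3))
E
```

```text
t 4.9 local [-0.0026  0.0032  0.2338] ty yaw 0.055 down [-0. -0. -1.] F [0.41 0.24 0.47] w -0.0002 j [ 0.    0.49  1.78 -0.    0.87 -1.62]
-0.02 [347. 222.]
-0.029 [358. 227.]
```

View pics/c4.png

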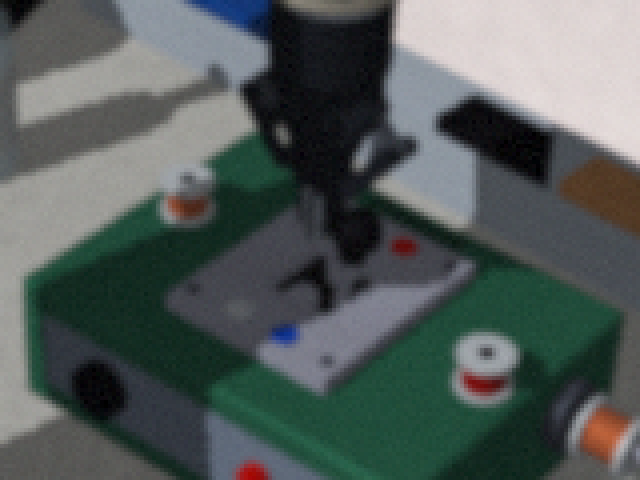

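The knob is at about (360,235), which fits the right leg at −29 mm. I'll feel for the wall.

>>> {"fn": "carry_out", "kwargs": {
  "commands": [
    [[0,-0.0015,0,0,0,0,-1],[0,-0.0015,0,0,0,0,-1]]
  ]
}}

```text
clock: 5.15
tcp_pos: [0.6023, 0.0299, 0.2338]
tool_rot: [-0.028, 1.0, 0.0, -0.0]
wrist_force: [0.0, 2.0, -0.5]
gripper_width: 0.0002
grip_force: 0.9
```

>>> {"fn": "carry_out", "kwargs": {
  "commands": [
    [[0,-0.0015,0,0,0,0,-1],[0,0,0,0,0,0,-1]]
  ]
}}

```text
clock: 5.35
tcp_pos: [0.6025, 0.0282, 0.2339]
tool_rot: [-0.028, 1.0, -0.0, -0.0]
wrist_force: [-0.7, 1.4, -0.4]
gripper_width: 0.0001
grip_force: 0.5
```

>>> {"fn": "carry_out", "kwargs": {
  "commands": [
    [[0,-0.0015,0,0,0,0,-1]]
  ]
}}

```text
clock: 5.45
tcp_pos: [0.6025, 0.0269, 0.2338]
tool_rot: [-0.028, 1.0, 0.0, -0.0]
wrist_force: [-1.0, 1.5, -1.8]
gripper_width: -0.0
grip_force: 0.9
```

The force stays at 2 N or less and the knob is in the right-leg band. Next I retreat, go over it, and come down on its rear side.

>>> {"fn": "carry_out", "kwargs": {
  "commands": [
    [[0,0.025,0,0,0,0,-1],[0,0,-0.03,0,0,0,-1],[0,0,-0.03,0,0,0,-1],[-0.026,0,0,0,0,0,-1],[-0.026,0,0,0,0,0,-1],[0,-0.026,0,0,0,0,-1],[0,-0.026,0,0,0,0,-1],[0,0,0,0,0,0,-1]]
  ]
}}

```text
clock: 6.25
tcp_pos: [0.6563, -0.0, 0.2938]
tool_rot: [-0.027, 1.0, -0.0, 0.0]
wrist_force: [0.0, 0.1, -0.5]
gripper_width: 0.0002
grip_force: 0.0
```

```bash
python3 - <<'E'
from h import *
rep(.048,-.030,.232)
r=read_camera("side")
b=r["image"][150:270,270:430,::-1]
cv2.imwrite("pics/c5.png",cv2.resize(b,(640,480),interpolation=3))
E
```

```text
t 6.25 local [ 0.0496 -0.0321  0.2938] ty yaw 0.053 down [ 0.    -0.001 -1.   ] F [ 0.03  0.06 -0.46] w 0.0002 j [-0.05  0.5   1.59 -0.    1.05 -1.67]
tool delta [0.0016 0.0021 0.0618]
```

View pics/c5.png

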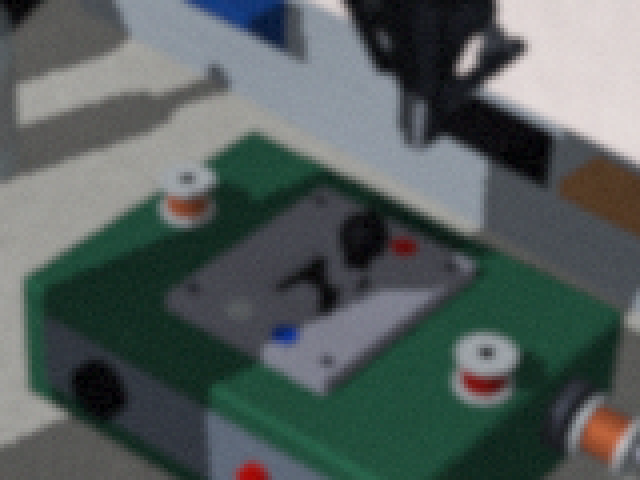

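The knob is at (363,238), in the right leg in line with the crossing, and the fingers are behind it. I'll descend and push toward −x.

>>> {"fn": "carry_out", "kwargs": {
  "commands": [
    [[0,0.001,0.03,0,0,0,-1],[0,0,0.031,0,0,0,-1],[0,0,0,0,0,0,-1],[0.008,0,0,0,0,0,-1],[0.008,0,0,0,0,0,-1],[0.005,0,0,0,0,0,-1],[0.005,0,0,0,0,0,-1],[0.005,0,0,0,0,0,-1]]
  ]
}}

```text
clock: 7.1
tcp_pos: [0.6251, 0.002, 0.2339]
tool_rot: [-0.028, 1.0, -0.0, 0.001]
wrist_force: [2.5, -0.2, 1.6]
gripper_width: 0.0003
grip_force: 1.0
```

```bash
python3 -c "
from h import *
rep()"
```

```text
t 7.1 local [ 0.0186 -0.0284  0.2339] ty yaw 0.055 down [ 0.002 -0.    -1.   ] F [ 2.51 -0.31  1.57] w 0.0003 j [-0.05  0.52  1.72 -0.    0.9  -1.67]
```

Contact, at 2.5 N. I'll keep pushing, with about 30 mm to go.

>>> {"fn": "carry_out", "kwargs": {
  "commands": [
    [[0.005,-0.001,0,0,0,0,-1],[0.005,-0.001,0,0,0,0,-1],[0.005,0,0,0,0,0,-1]]
  ]
}}

```text
clock: 7.4
tcp_pos: [0.6098, -0.0009, 0.2329]
tool_rot: [-0.028, 1.0, 0.0, 0.0]
wrist_force: [1.7, 1.5, -0.2]
gripper_width: -0.0
grip_force: 0.9
```

>>> {"fn": "carry_out", "kwargs": {
  "commands": [
    [[0.004,0,0,0,0,0,-1],[0.004,0,0,0,0,0,-1]]
  ]
}}

```text
clock: 7.6
tcp_pos: [0.6017, -0.0013, 0.2327]
tool_rot: [-0.028, 1.0, -0.0, -0.0]
wrist_force: [1.4, 0.3, -1.9]
gripper_width: -0.0001
grip_force: 1.0
```

```bash
python3 -c "
from h import *
rep()"
```

```text
t 7.6 local [-0.0049 -0.0304  0.2327] ty yaw 0.055 down [-0. -0. -1.] F [ 1.44  0.2  -1.87] w -0.0001 j [-0.05  0.49  1.78 -0.    0.87 -1.68]
```

>>> {"fn": "carry_out", "kwargs": {
  "commands": [
    [[0.003,0,0,0,0,0,-1],[0.002,0,0,0,0,0,-1],[0.002,0,0,0,0,0,-1]]
  ]
}}

```text
clock: 7.9
tcp_pos: [0.595, -0.0016, 0.2329]
tool_rot: [-0.028, 1.0, -0.0, 0.0]
wrist_force: [2.9, 0.7, -1.6]
gripper_width: 0.0001
grip_force: 1.3
```

>>> {"fn": "carry_out", "kwargs": {
  "commands": [
    [[0.0015,0,0,0,0,0,-1]]
  ]
}}

```text
clock: 8.0
tcp_pos: [0.5941, -0.0017, 0.2329]
tool_rot: [-0.028, 1.0, -0.0, 0.001]
wrist_force: [8.8, 1.7, -7.2]
gripper_width: -0.0002
grip_force: 4.6
```

>>> {"fn": "carry_out", "kwargs": {
  "commands": [
    [[0.0015,0,0,0,0,0,-1]]
  ]
}}

```text
clock: 8.1
tcp_pos: [0.5935, -0.0017, 0.233]
tool_rot: [-0.028, 1.0, -0.0, 0.002]
wrist_force: [14.9, 2.7, -11.9]
gripper_width: 0.0001
grip_force: 7.7
```

The force rose sharply at finger x ≈ −12.5 mm, as predicted for the leg end, so the lever is home. I'll back off, rise, and check.

>>> {"fn": "carry_out", "kwargs": {
  "commands": [
    [[-0.02,0,0,0,0,0,-1],[-0.015,0,0,0,0,0,-1],[0,0,-0.04,0,0,0,-1],[0,0,-0.04,0,0,0,-1],[0,0.045,0,0,0,0,-1],[0,0.045,0,0,0,0,-1],[0,0.045,0,0,0,0,-1],[0,0.045,0,0,0,0,-1]]
  ]
}}

```text
clock: 8.9
tcp_pos: [0.6166, 0.1814, 0.313]
tool_rot: [-0.027, 1.0, -0.0, -0.0]
wrist_force: [0.9, -0.8, -0.4]
gripper_width: 0.0002
grip_force: 0.0
```

>>> {"fn": "carry_out", "kwargs": {
  "commands": [
    [[0,0.045,0,0,0,0,-1],[0,0.045,0,0,0,0,-1],[0,0.045,0,0,0,0,-1],[0,0,0,0,0,0,-1],[0,0,0,0,0,0,-1],[0,0,0,0,0,0,-1]]
  ]
}}

```text
clock: 9.5
tcp_pos: [0.6096, 0.3138, 0.3127]
tool_rot: [-0.027, 1.0, -0.0, -0.0]
wrist_force: [0.4, -0.6, 0.4]
gripper_width: -0.0001
grip_force: 0.0
```

```bash
python3 - <<'E'
from h import *
rep()
t=read_camera("top");s=read_camera("side")
P=G+W@np.array([-.040,-.029,.1725]); print(4*(proj(t,P)[0]-[270,140]),4*(proj(s,P)[0]-[300,180]))
a=t["image"][140:240,270:370,::-1];b=s["image"][180:280,300:400,::-1]
cv2.imwrite("pics/c6.png",cv2.resize(np.hstack([a,b]),(800,400),interpolation=3))
E
```

```text
t 9.5 local [0.0202 0.2838 0.3127] ty yaw 0.055 down [-0.001 -0.001 -1.   ] F [ 0.38 -0.64  0.37] w -0.0001 j [ 0.43  0.52  1.5  -0.    1.12 -1.19]
[311.73600282 231.38703781] [199.51945995 140.95864885]
```

View pics/c6.png

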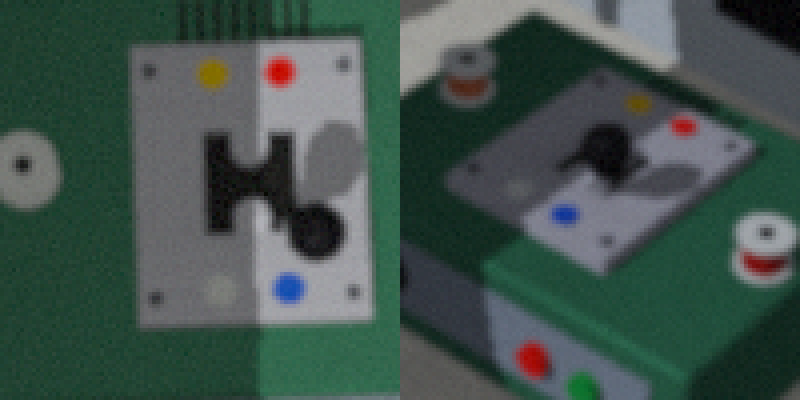

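In the top half, the knob is at (317,231) against a predicted (312,231): fully at the blue end of the right leg. The bobbins haven't moved and the arm is clear.

```bash
python3 -c "
from rig import *
print(close_job())"
```

```text
the job is handed in; nothing more can be done
None
```

The lever is fully home in the blue-dot slot (front end of the right leg), pushed there with the shut fingers, and the job was handed in at about 9.5 s with the arm clear.

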